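Show which bottle goes into the iron

ROBOT

A 6-joint arm with a two-finger parallel gripper is mounted at the origin on the work surface. World frame = base frame: x ahead of the robot, y to its left, z up, the work surface at z = 0. Lengths are in m, angles in rad, forces in N, time in s.
With the tool pointing down it reaches from about 0.25 to 0.775 m from the base axis. Payload 4 kg.
Tool frame: the origin (TCP) lies between the finger pads, 19 mm behind the fingertips; this is the grasp point; z points along the fingers, y is the direction in which the jaws open and shut (so a half turn about z gives the same grasp; the last joint's range is limited). The gripper opens to 94 mm and grips with 3 to 60 N. Pads are 16 mm wide; open, the fingers measure 119 mm over their backs; the gripper's body (75 mm by 177 mm) begins 78 mm behind the grasp point.
Start: joints at [-1.444, 0.087, 1.371, -0, 1.684, -0.103], TCP at [0.125, -0.536, 0.224] pointing down, gripper open.
Joint ranges: [-3.1, 3.1], [-0.76, 2.03], [0.27, 2.55], [-1.08, 4.22], [0.17, 2.65], [-2.57, 2.57]. Speed limits (rad/s): [2.79, 2.79, 3.14, 3.14, 3.14, 3.14].

INTERFACE

Orientations are given as [roll, pitch, yaw] about the fixed x, y, z axes, in that order (R = Rz(yaw) Ry(pitch) Rx(roll)).
In Python, from bench import robot, cams gives the robot as it stands.
- The arm moves only by the tool step_arm, never from a script. Its argument "plan" is a list that holds one entry, the list of rows, each a list of 5 numbers: the shift along the world's x, y, z in mm, then the turn about the world's z in rad, then the opening in per cent of the stroke, from 0 (shut) to 100 (fully open). In form: [[[tx, ty, tz, turn, fingers], ...]]. A call has 1 to 8 rows; each row is the pose to reach, as a shift and turn from the pose commanded when the call began; what a row does not reach only later rows make up. A row lasts 1/12 s, in which the tool goes at most 41.7 mm and 7.16 degrees, less where a joint would pass 70% of its speed; a pose out of reach is approached as far as the arm can. A call with a gripper value outside its range is refused whole. The fingers move at their own pace and stop on an object; the grip force is fixed at half the most. Time passes only in rows, so rows that repeat a pose let the fingers close. It gives the time, the measured TCP pose, the force and the opening at its end, in the units of the state.
- robot.get_obs(): the state, without advancing time (a new reading comes with each control period).
- cams.snapshot(name): name is "scene" or "top" or "wrist"; returns a dict with "frame" (400x640x3 uint8, red, green, blue), "camera_matrix" (3x3 intrinsics, pixels), "k1" (the pictures are not rectified: a ray, as slopes to the right and down, at radius r is drawn at 1 + k1 r^2 times it, then the intrinsics apply), "origin" and "attitude" of the camera in the world; the wrist camera has in their place "T_tool_cam" (4x4, takes a point from camera to tool coordinates, whose origin is the TCP and whose axes are the flange's). Camera axes: x right, y down, z forward; pixel columns grow to the right and rows downward; lengths in m; the calibration is good to about 2 mm. A picture is of the moment at which its call begins: read the wrist's pose just before it. There is no depth.
- robot.close_job(): hands the job in, once; it reports no verdict.
The state is a dict: "time": time; "joint_positions": joint angles; "qvel": joint speeds; "joint_torque": joint torques, N m; "tool_pos": TCP position; "ee_rot": TCP orientation; "wrist_force": force on the tool from outside, world axes, zero at the start; "wrist_torque": the same for the moment, N m; "width": finger opening in m.
Only numpy, scipy, OpenCV 4.12 (cv2) and the standard library are available. Lean on these libraries where they do the work, as an engineer would, in place of code of your own. Each camera call takes 0.05 s, during which the arm holds its last target. There are 200 camera calls.

TASK

Show your housemate how the iron gets descaled: point down at the cap of the amber bottle, with the fingertips held two to four centimetres above it for three seconds, then in the same way at the blue filler cap on the nose of the iron, and then press the green button on the reminder box all the way down and let it come up again, to mark this as shown. Only point at the bottle and the iron: they and the other loose things must not be touched, shifted or lifted, and do not press the red button.

Things in the scene. Friction and masses are not known exactly. Their poses are not given: they have to be found in the camera images.
- amber_bottle: loose upright bottle of amber glass with a paper label and a white screw cap, 66 mm diameter, 200 mm tall; origin at the centre of its underside, z up
- amber_cap (a point): centre of the top face of the amber bottle's white cap (cap 30 mm diameter, 200 mm above the table); fixed to the bottle, z up
- iron: loose white clothes iron with a steel sole and a blue band, lying sole down on a grey mat 4 mm thick, 270 mm long (nose to +x of its own frame, heel to -x), 115 mm wide, handle top 137 mm above the sole, handle over x = -130 to +30 mm of its own frame; origin at the middle of the sole's underside, z up
- iron_filler (a point): centre of the top face of the round blue filler cap (28 mm diameter) on the iron's nose, in the iron's frame 78 mm ahead of the origin and 73 mm above the sole (so 77 mm above the table); axes those of the iron, z up
- hub: reminder box, fixed to the table: flat white box with a grey top, 110 (x) by 160 (y) by 39 mm tall, with a green button towards its own +y and a red button towards its -y, their centres 12 mm to -x of the box's middle and 42 mm to either side, and a black strip with three small yellow lamps along the +x edge; origin at the centre of its underside, z up
- done_button (a joint): travel of the green button, m: 0 up, 0.006 fully down; spring-loaded, 1.5 N to start moving and 5 N fully down, comes up by itself when let go; it counts as pressed beyond 0.0045
- done_button_top (a point): centre of the top face of the green button (36 mm diameter, in a black collar of 52 mm diameter whose rim is 10 mm below that face), 61 mm above the table when up; moves with the button, z up; it is pressed straight down
- snooze_button (a joint): travel of the red button, m: the same kind as the green one; leave it alone
- green_bottle: bystander: loose upright green plastic bottle with paper label and black cap, 66 mm diameter, 200 mm tall; origin at the centre of its underside
- white_bottle: bystander: loose upright white plastic bottle with blue label and red cap, 70 mm diameter, 180 mm tall; origin at the centre of its underside
- flask: bystander: loose upright steel flask with brass cap, 70 mm diameter, 203 mm tall; origin at the centre of its underside
- scoop: bystander: loose open orange measuring cup, 68 mm diameter at the rim, 50 mm tall; origin at the centre of its underside
- peg: bystander: loose mint-green clothes peg lying along its own x, 85 mm long, about 25 mm high; origin at the centre of its underside
- brush: bystander: loose brush lying along its own x, 190 mm long, under 60 mm high; origin under its middle
- lint_roller: bystander: loose lint roller, white paper roll with a red handle, lying along its own x, 215 mm long, 48 mm high; origin on the table under its axis, 85 mm from the handle's end

How it is judged:
By the outcome, as a careful person would: the job done as asked, in the order asked, and still so for the second after the job is handed in, with the robot touching nothing.
It also fails if it takes over 69 s, if anything falls off the work surface, if the arm or the gripper's body presses on something with over 40 N, if the wrist force passes 120 N, or if a joint passes its speed limit or range.

## Working session

There is one attempt and no reset: what is moved stays moved. The work goes in short steps, Python scripts to look and compute and a tool call to move; the robot and the scene stay as the last step left them, time stands still between calls to the robot, and variables do not carry over. Pictures are saved under pics/ and viewed, about 8 in all and at most 12, crops included, and the job is handed in when it is done.

Besides the shell and the picture viewer there is one more tool, called after "Request:" as name([rows], argument=value, ...), one row to a line, values as JSON. step_arm: Moves the arm, as the interface text tells. Its arguments: {"type":"object","properties":{"plan":{"type":"array"}},"required":["plan"]}

```bash
mkdir -p pics; ls; python3 - <<'E'
from bench import robot,cams
import cv2,numpy as np,pickle
o=robot.get_obs();print(o)
S={}
for n in("scene","top"):
    s=cams.snapshot(n);S[n]=s;cv2.imwrite(f"pics/{n}0.png",s["frame"][:,:,::-1])
    print(n,s["camera_matrix"],s["k1"],s["origin"],s["attitude"])
pickle.dump(S,open("s0.pkl","wb"))
E
```

```text
pics
{'time': 0.0, 'joint_positions': array([-1.44408729e+00,  8.79603437e-02,  1.37226384e+00,  1.01695137e-06,
        1.68355821e+00, -1.03077578e-01]), 'qvel': array([-5.15728009e-04,  1.91585553e-03,  5.87011114e-04, -8.41054793e-04,
        4.64330037e-06,  1.00829629e-03]), 'joint_torque': array([-6.20433493e-04, -3.40180349e+01, -3.02432477e+01,  7.16757914e-02,
        3.30715394e-02, -1.81300757e-04]), 'tool_pos': array([ 0.12521757, -0.53504196,  0.22309633]), 'ee_rot': array([-3.13941464e+00, -2.26318557e-04,  2.29786484e-01]), 'wrist_force': array([-0.04638589,  0.6501505 , -0.93585775]), 'wrist_torque': array([ 0.00876383,  0.00539876, -0.0215503 ]), 'width': 0.09380942807991333}
scene [[496.79139634   0.         328.97027726]
 [  0.         496.79139634 209.21661639]
 [  0.           0.           1.        ]] 0.0004548856210708467 [ 1.42464982 -0.80750459  1.08849382] [-2.24513661  0.00580153  0.83306961]
top [[469.38870062   0.         308.94302969]
 [  0.         469.38870062 198.76999994]
 [  0.           0.           1.        ]] -0.012267228000460116 [0.33611743 0.00240033 1.54018529] [-3.00165006 -0.01263811 -1.58147306]
```

View pics/scene0.png

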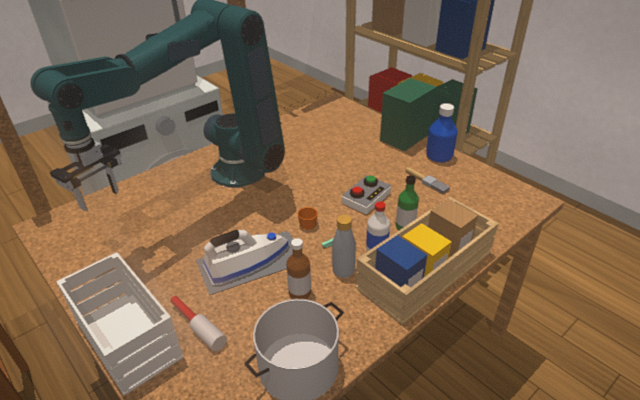

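View pics/top0.png

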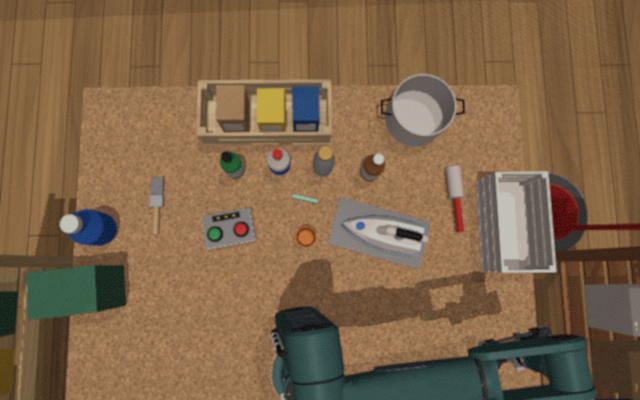

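The scene view shows the amber cap at about (297,245), the blue filler at (271,237) and the green button at (371,181). In the top view they are at about (378,159), (360,226) and (215,234). I'll segment these and cast rays.

```bash
cat > h.py <<'E'
import cv2,numpy as np
from scipy.spatial.transform import Rotation as R
def ray(s,uv):
    d=np.array([s["k1"],0,0,0,0.]);d=np.array([s["k1"],0,0,0.])
    p=cv2.undistortPoints(np.array([[uv]],float),s["camera_matrix"],d)[0,0]
    v=R.from_euler("xyz",s["attitude"]).as_matrix()@[p[0],p[1],1]
    return np.array(s["origin"]),v/np.linalg.norm(v)
def plane(s,uv,z):
    o,v=ray(s,uv);return o+v*(z-o[2])/v[2]
def tri(a,ua,b,ub):
    o,v=ray(a,ua);p,w=ray(b,ub)
    t=np.linalg.lstsq(np.c_[v,-w],p-o,rcond=None)[0];x,y=o+v*t[0],p+w*t[1]
    return (x+y)/2,np.linalg.norm(x-y)
def blob(f,kind,c,r):
    h=cv2.cvtColor(f,cv2.COLOR_RGB2HSV).astype(int);H,S,V=h[...,0],h[...,1],h[...,2]
    m={"white":(S<70)&(V>130),"blue":(H>100)&(H<130)&(S>120),"green":(H>45)&(H<85)&(S>110)&(V>50),"red":((H<8)|(H>172))&(S>140)&(V>90)}[kind].astype(np.uint8)
    k=np.zeros_like(m);cv2.circle(k,c,r,1,-1);m*=k
    n,l,st,ce=cv2.connectedComponentsWithStats(m)
    i=1+np.argmax(st[1:,4]);return ce[i],st[i]
E
python3 - <<'E'
import pickle;from h import *
S=pickle.load(open("s0.pkl","rb"))
np.set_printoptions(precision=4,suppress=True)
for n,k,cs,ct,r,z in [("amber","white",(297,245),(378,159),9,.2),("fill","blue",(271,237),(360,226),7,.077),("green","green",(371,181),(215,234),9,.061),("red","red",(357,191),(241,229),9,.061)]:
    a,sa=blob(S["scene"]["frame"],k,cs,r);b,sb=blob(S["top"]["frame"],k,ct,r)
    print(n,a,sa,b,sb,"\n ",plane(S["scene"],a,z),plane(S["top"],b,z),*tri(S["scene"],a,S["top"],b))
c=[S["scene"]["frame"][215:275,240:330],S["top"]["frame"][130:190,330:420],S["top"]["frame"][195:255,330:420],S["top"]["frame"][200:260,185:275]]
c=[cv2.resize(x,None,fx=4.4,fy=4.4,interpolation=cv2.INTER_CUBIC) for x in c]
cv2.imwrite("pics/crop.png",np.vstack([np.hstack(c[:2]),np.hstack(c[2:])])[:,:,::-1])
E
```

```text
amber [295.9727 243.2545] [289 238  14  12 110] [378.2577 158.433 ] [373 153  12  12  97] 
  [ 0.6461 -0.2245  0.2   ] [ 0.6421 -0.2206  0.2   ] [ 0.6428 -0.2216  0.196 ] 0.0007414994360032454
fill [271.0769 235.5641] [268 233   7   6  39] [360.0294 225.3824] [357 223   7   6  34] 
  [ 0.4597 -0.1779  0.077 ] [ 0.4565 -0.1772  0.077 ] [ 0.4571 -0.177   0.0747] 0.0013117163915462393
green [370.4898 178.5714] [366 176  10   7  49] [214.25   233.5167] [208 228  13  12 120] 
  [0.4401 0.2806 0.061 ] [0.4366 0.2803 0.061 ] [0.4375 0.2817 0.0589] 0.002365007945466541
red [356.9219 189.9844] [352 187  11   7  64] [240.3223 228.6777] [235 223  12  12 121] 
  [0.456  0.1963 0.061 ] [0.4511 0.1986 0.061 ] [0.4518 0.1997 0.0569] 0.0013155521624085282
```

View pics/crop.png

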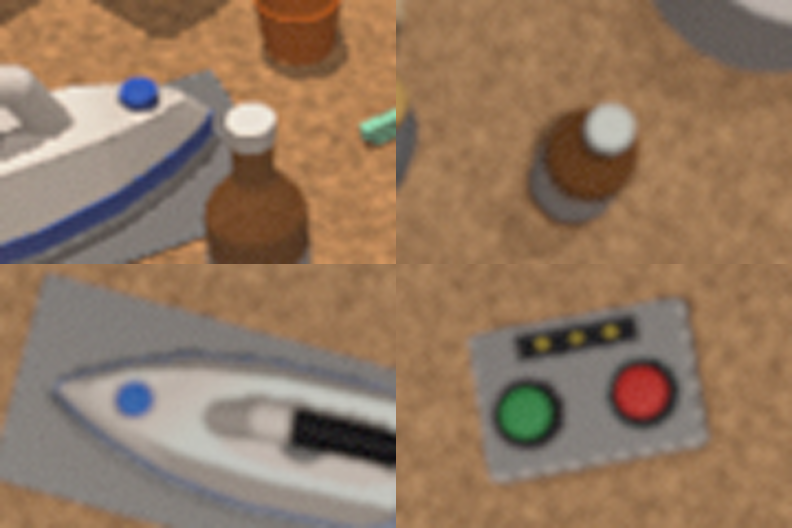

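The measurements agree: the rays miss each other by 2.4 mm or less, heights are within 4 mm, and the green–red spacing is 83 mm against 84 mm. Targets are amber (0.642,-0.221), filler (0.457,-0.177) and green (0.437,0.281). First I raise the arm and shut the fingers.

Request:
step_arm([
  [[0,0,40,0,0],[0,0,70,0,0],[34,21,70,0,0],[68,42,70,0,0],[102,62,70,0,0],[137,83,70,0,0],[171,104,70,0,0],[205,125,70,0,0]],
])

```text
time: 0.77
tool_pos: [0.3315, -0.4091, 0.2938]
ee_rot: [-3.141, 0.0, 0.229]
wrist_force: [0.9, -0.5, 0.3]
width: 0.0439
```

Request:
step_arm([
  [[34,21,0,0,0],[68,42,0,0,0],[102,62,0,0,0],[137,83,0,0,0],[171,104,0,0,0],[205,125,0,0,0],[239,146,0,0,0],[273,167,0,0,0]],
])

```text
time: 1.43
tool_pos: [0.6046, -0.2421, 0.2936]
ee_rot: [-3.141, 0.001, 0.23]
wrist_force: [-0.2, -0.2, 0.9]
width: 0.0003
```

Request:
step_arm([
  [[19,11,0,0,0],[38,21,0,0,0],[38,21,-15,0,0],[38,21,-30,0,0],[38,21,-30,0,0],[38,21,-30,0,0]],
])

```text
time: 1.93
tool_pos: [0.6407, -0.2223, 0.2623]
ee_rot: [-3.139, 0.003, 0.23]
wrist_force: [0.9, 0.1, 0.9]
width: 0.0004
```

```bash
cat > look.py <<'E'
import sys
from h import *
from bench import robot,cams
np.set_printoptions(precision=4,suppress=True)
def wrist(P,name):
    """marks where the known point P and the fingertips appear in the wrist view"""
    o=robot.get_obs();s=cams.snapshot("wrist");T=np.array(s["T_tool_cam"])
    Rt=R.from_euler("xyz",o["ee_rot"]).as_matrix();f=s["frame"].copy()
    W=np.eye(4);W[:3,:3]=Rt;W[:3,3]=o["tool_pos"];C=W@T
    s["origin"]=C[:3,3];s["attitude"]=R.from_matrix(C[:3,:3]).as_euler("xyz")
    tip=o["tool_pos"]+Rt@[0,0,.019]
    for q,col in((P,(255,0,255)),(tip,(0,255,255))):
        c=np.linalg.inv(C)@[*q,1];c=c[:3]/c[2];r2=c[0]**2+c[1]**2
        u=s["camera_matrix"]@[c[0]*(1+s["k1"]*r2),c[1]*(1+s["k1"]*r2),1]
        print(q,u[:2]);cv2.circle(f,tuple(int(round(x)) for x in u[:2]),3,col,-1)
    cv2.imwrite(f"pics/{name}.png",f[:,:,::-1]);print("t",o["time"],o["tool_pos"],"tip z",tip[2],"F",o["wrist_force"]);return s
E
python3 -c "
from look import *
import pickle
s=wrist((.642,-.221,.2),'w1');pickle.dump(s,open('w1.pkl','wb'))"
```

```text
(0.642, -0.221, 0.2) [321.4202 221.7554]
[ 0.6407 -0.2222  0.2433] [322.4958 246.6487]
t 1.9333 [ 0.6407 -0.2223  0.2623] tip z 0.24329180006601753 F [0.9398 0.0849 0.8522]
```

View pics/w1.png

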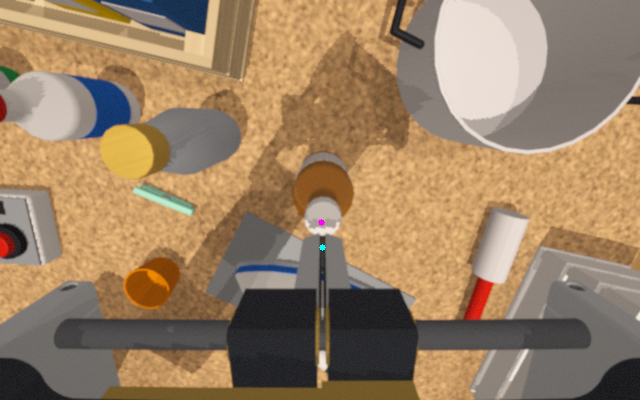

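The wrist view shows the cap at about (322,216), under the predicted point (321,222), with the fingers just above it. I'll descend 13 mm to a 30 mm gap and hold.

Request:
step_arm([
  [[1,1,-7,0,0],[2,1,-13,0,0],[2,1,-13,0,0],[2,1,-13,0,0],[2,1,-13,0,0],[2,1,-13,0,0],[2,1,-13,0,0],[2,1,-13,0,0]],
])

```text
time: 2.65
tool_pos: [0.6433, -0.2216, 0.2517]
ee_rot: [3.141, -0.0, 0.23]
wrist_force: [0.2, 0.2, -0.3]
width: 0.0005
```

Request:
step_arm([
  [[0,0,0,0,0],[0,0,0,0,0],[0,0,0,0,0],[0,0,0,0,0],[0,0,0,0,0],[0,0,0,0,0],[0,0,0,0,0],[0,0,0,0,0]],
])

```text
time: 3.32
tool_pos: [0.6433, -0.2216, 0.2513]
ee_rot: [3.142, 0.0, 0.23]
wrist_force: [0.3, 0.7, 1.1]
width: 0.0004
```

Request:
step_arm([
  [[0,0,0,0,0],[0,0,0,0,0],[0,0,0,0,0],[0,0,0,0,0],[0,0,0,0,0],[0,0,0,0,0],[0,0,0,0,0],[0,0,0,0,0]],
])

```text
time: 3.98
tool_pos: [0.6433, -0.2216, 0.2513]
ee_rot: [3.142, 0.0, 0.23]
wrist_force: [0.5, -0.2, 0.2]
width: 0.0003
```

Request:
step_arm([
  [[0,0,0,0,0],[0,0,0,0,0],[0,0,0,0,0],[0,0,0,0,0],[0,0,0,0,0],[0,0,0,0,0],[0,0,0,0,0],[0,0,0,0,0]],
])

```text
time: 4.65
tool_pos: [0.6433, -0.2216, 0.2513]
ee_rot: [3.142, 0.0, 0.23]
wrist_force: [0.0, -0.2, -0.2]
width: 0.0008
```

Request:
step_arm([
  [[0,0,0,0,0],[0,0,0,0,0],[0,0,0,0,0],[0,0,0,0,0],[0,0,0,0,0],[0,0,0,0,0],[0,0,0,0,0],[0,0,0,0,0]],
])

```text
time: 5.32
tool_pos: [0.6433, -0.2216, 0.2513]
ee_rot: [3.142, 0.0, 0.23]
wrist_force: [-0.9, 0.0, -0.4]
width: 0.0005
```

Request:
step_arm([
  [[0,0,0,0,0],[0,0,0,0,0],[0,0,0,0,0],[0,0,0,0,0],[0,0,0,0,0],[0,0,0,0,0],[0,0,0,0,0],[0,0,0,0,0]],
])

```text
time: 5.98
tool_pos: [0.6433, -0.2216, 0.2513]
ee_rot: [3.142, 0.0, 0.23]
wrist_force: [0.3, -0.3, -0.2]
width: 0.0003
```

```bash
python3 - <<'E'
from look import *
o=robot.get_obs();s=cams.snapshot("scene");t=cams.snapshot("top")
print(o["time"],o["tool_pos"])
c=[cv2.resize(x,None,fx=4,fy=4,interpolation=cv2.INTER_CUBIC) for x in(s["frame"][190:290,250:345],t["frame"][110:210,330:425])]
cv2.imwrite("pics/c2.png",np.hstack(c)[:,:,::-1])
E
```

```text
5.9833 [ 0.6433 -0.2216  0.2513]
```

View pics/c2.png

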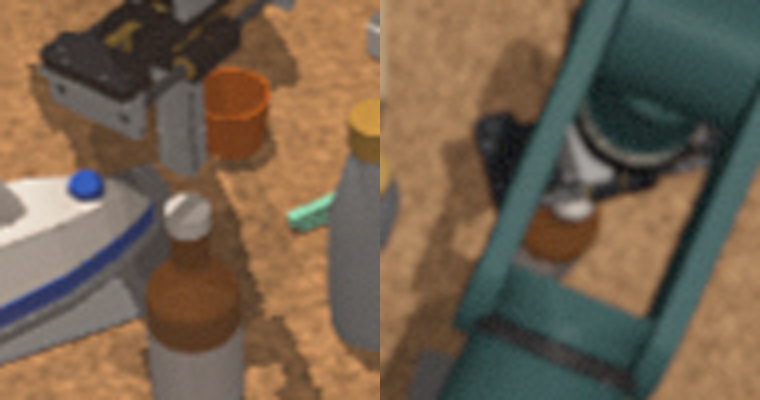

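The gap is about 32 mm and the fingers sit over the cap without touching it. The hold lasted over 3.3 s. Next is the filler.

Request:
step_arm([
  [[0,0,20,0,0],[-37,9,20,0,0],[-74,18,20,0,0],[-111,27,20,0,0],[-149,36,20,0,0],[-186,45,20,0,0],[-186,45,-10,0,0],[-186,45,-40,0,0]],
])

```text
time: 6.75
tool_pos: [0.4573, -0.1769, 0.2147]
ee_rot: [3.135, -0.007, 0.229]
wrist_force: [0.5, 0.3, -0.9]
width: 0.0004
```

Request:
step_arm([
  [[0,0,-30,0,0],[0,0,-55,0,0],[0,0,-70,0,0],[0,0,-70,0,0],[0,0,-70,0,0],[0,0,-70,0,0]],
])

```text
time: 7.25
tool_pos: [0.4581, -0.177, 0.1429]
ee_rot: [3.14, -0.002, 0.23]
wrist_force: [0.7, -0.6, -0.2]
width: 0.0007
```

```bash
python3 -c "
from look import *
s=wrist((.457,-.177,.077),'w2')"
```

```text
(0.457, -0.177, 0.077) [322.0092 223.5899]
[ 0.4581 -0.177   0.1239] [322.498  246.6489]
t 7.25 [ 0.4581 -0.177   0.1429] tip z 0.12387471032576954 F [ 0.6784 -0.5776 -0.1618]
```

View pics/w2.png

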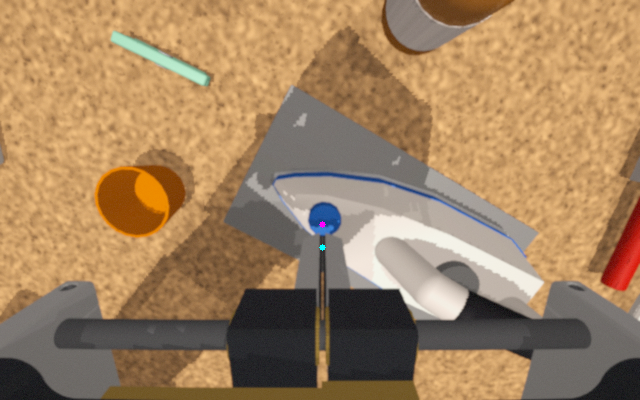

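The wrist view shows the blue cap centred near (324,218) against a predicted (322,224). That is 3–4 mm off, within the combined calibration error, so I shift 1 mm, descend 16 mm and hold.

Request:
step_arm([
  [[1,0,-8,0,0],[1,0,-16,0,0],[1,0,-16,0,0],[1,0,-16,0,0],[1,0,-16,0,0],[1,0,-16,0,0],[1,0,-16,0,0],[1,0,-16,0,0]],
])

```text
time: 7.97
tool_pos: [0.4584, -0.1766, 0.1255]
ee_rot: [3.141, -0.0, 0.23]
wrist_force: [-0.5, -0.2, 0.4]
width: 0.0005
```

Request:
step_arm([
  [[0,0,0,0,0],[0,0,0,0,0],[0,0,0,0,0],[0,0,0,0,0],[0,0,0,0,0],[0,0,0,0,0],[0,0,0,0,0],[0,0,0,0,0]],
])

```text
time: 8.63
tool_pos: [0.4583, -0.1766, 0.1253]
ee_rot: [3.142, 0.0, 0.23]
wrist_force: [0.1, -0.4, 0.2]
width: 0.0008
```

Request:
step_arm([
  [[0,0,0,0,0],[0,0,0,0,0],[0,0,0,0,0],[0,0,0,0,0],[0,0,0,0,0],[0,0,0,0,0],[0,0,0,0,0],[0,0,0,0,0]],
])

```text
time: 9.3
tool_pos: [0.4583, -0.1766, 0.1253]
ee_rot: [3.141, 0.0, 0.23]
wrist_force: [-0.1, -0.2, -0.2]
width: 0.0002
```

Request:
step_arm([
  [[0,0,0,0,0],[0,0,0,0,0],[0,0,0,0,0],[0,0,0,0,0],[0,0,0,0,0],[0,0,0,0,0],[0,0,0,0,0],[0,0,0,0,0]],
])

```text
time: 9.97
tool_pos: [0.4583, -0.1766, 0.1253]
ee_rot: [3.141, -0.0, 0.23]
wrist_force: [-0.3, 0.1, 0.8]
width: 0.0005
```

Request:
step_arm([
  [[0,0,0,0,0],[0,0,0,0,0],[0,0,0,0,0],[0,0,0,0,0],[0,0,0,0,0],[0,0,0,0,0],[0,0,0,0,0],[0,0,0,0,0]],
])

```text
time: 10.63
tool_pos: [0.4583, -0.1765, 0.1253]
ee_rot: [3.142, -0.0, 0.23]
wrist_force: [-0.5, 0.4, -0.1]
width: 0.0007
```

Request:
step_arm([
  [[0,0,0,0,0],[0,0,0,0,0],[0,0,0,0,0],[0,0,0,0,0],[0,0,0,0,0],[0,0,0,0,0],[0,0,0,0,0],[0,0,0,0,0]],
])

```text
time: 11.3
tool_pos: [0.4583, -0.1765, 0.1253]
ee_rot: [3.142, 0.0, 0.23]
wrist_force: [0.2, 0.2, -1.0]
width: 0.0007
```

```bash
python3 - <<'E'
from look import *
o=robot.get_obs();s=cams.snapshot("scene");f=s["frame"].copy();print(o["time"],o["tool_pos"])
Rs=R.from_euler("xyz",s["attitude"]).as_matrix()
for q,col in((o["tool_pos"]-[0,0,.019],(0,255,255)),((.457,-.177,.077),(255,0,255))):
    c=Rs.T@(np.array(q)-s["origin"]);u=s["camera_matrix"]@(c/c[2]);print(u[:2]);f[int(round(u[1])),int(round(u[0]))]=col
c=cv2.resize(f[190:265,220:320],None,fx=6,fy=6,interpolation=cv2.INTER_NEAREST)
cv2.imwrite("pics/c3.png",c[:,:,::-1])
E
```

```text
11.3 [ 0.4583 -0.1765  0.1253]
[270.3794 227.8929]
[270.7686 235.0004]
```

View pics/c3.png

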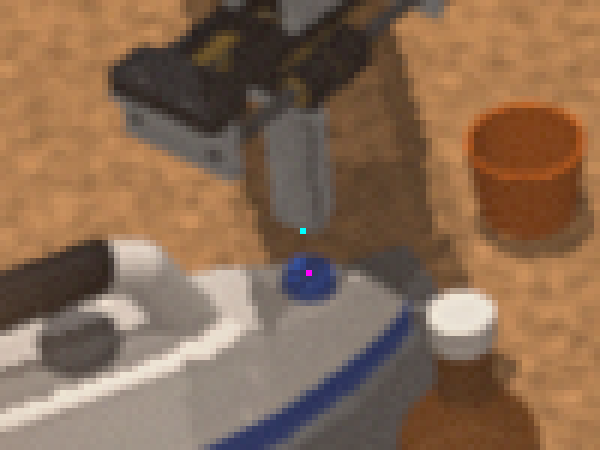

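The filler hold was also about 3.4 s, with a 29 mm gap. Now to the green button.

Request:
step_arm([
  [[0,0,40,0,0],[0,0,65,0,0],[-2,38,65,0,0],[-4,76,65,0,0],[-5,114,65,0,0],[-7,152,65,0,0],[-9,190,65,0,0],[-11,228,65,0,0]],
])

```text
time: 12.02
tool_pos: [0.4469, 0.0531, 0.1905]
ee_rot: [3.141, -0.001, 0.229]
wrist_force: [0.5, -0.2, -0.7]
width: 0.0006
```

Request:
step_arm([
  [[-2,38,0,0,0],[-4,76,0,0,0],[-5,114,0,0,0],[-7,152,0,0,0],[-9,190,0,0,0],[-11,229,0,0,0],[-11,229,-30,0,0],[-11,229,-60,0,0]],
])

```text
time: 12.68
tool_pos: [0.4373, 0.2837, 0.1319]
ee_rot: [-3.14, -0.006, 0.234]
wrist_force: [-0.2, -0.4, -0.1]
width: 0.0008
```

Request:
step_arm([
  [[0,0,-15,0,0],[0,0,-15,0,0],[0,0,-15,0,0],[0,0,-15,0,0]],
])

```text
time: 13.02
tool_pos: [0.4372, 0.2807, 0.1168]
ee_rot: [-3.141, -0.002, 0.23]
wrist_force: [0.1, 0.3, -0.4]
width: 0.0003
```

```bash
python3 -c "
from look import *
s=wrist((.437,.281,.061),'w3')"
```

```text
(0.437, 0.281, 0.061) [322.0497 226.9498]
[0.4372 0.2807 0.0978] [322.4977 246.6489]
t 13.0167 [0.4372 0.2807 0.1168] tip z 0.09781051020309843 F [ 0.1258  0.3283 -0.3885]
```

View pics/w3.png

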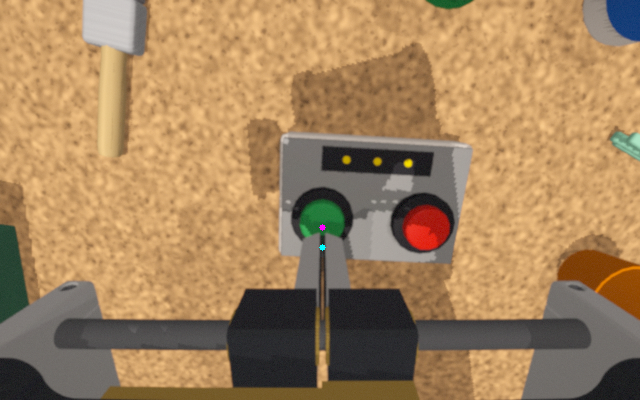

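The green button is centred at about (323,219) under the fingertips, and red is well clear at (427,228). I'll press in small steps and watch the force.

Request:
step_arm([
  [[1,0,-15,0,0],[2,0,-30,0,0],[2,0,-34,0,0],[2,0,-37,0,0],[2,0,-39,0,0],[2,0,-41,0,0],[2,0,-41,0,0],[2,0,-41,0,0]],
])

```text
time: 13.73
tool_pos: [0.4388, 0.2805, 0.0755]
ee_rot: [3.141, -0.001, 0.23]
wrist_force: [-2.7, -2.0, 4.2]
width: 0.0005
```

Request:
step_arm([
  [[0,0,-1,0,0],[0,0,-2,0,0],[0,0,-2,0,0],[0,0,-2,0,0]],
])

```text
time: 14.07
tool_pos: [0.4388, 0.2805, 0.074]
ee_rot: [3.141, -0.002, 0.23]
wrist_force: [-2.4, -2.8, 8.7]
width: 0.0005
```

Request:
step_arm([
  [[0,0,-1,0,0],[0,0,-1,0,0],[0,0,-1,0,0]],
])

```text
time: 14.32
tool_pos: [0.4389, 0.2805, 0.0739]
ee_rot: [3.141, -0.002, 0.23]
wrist_force: [-4.1, -3.5, 13.7]
width: 0.0001
```

Request:
step_arm([
  [[0,0,5,0,0],[0,0,15,0,0],[0,0,45,0,0],[0,0,80,0,0],[0,0,110,0,0],[0,0,110,0,0],[0,0,110,0,0],[0,0,110,0,0]],
])

```text
time: 14.98
tool_pos: [0.4379, 0.2805, 0.1804]
ee_rot: [-3.142, 0.001, 0.23]
wrist_force: [0.2, 0.2, -0.6]
width: 0.0006
```

Request:
step_arm([
  [[-35,0,0,0,0],[-70,0,0,0,0],[-100,0,0,0,0],[-100,0,0,0,0],[-100,0,0,0,0],[-100,0,0,0,0]],
])

```text
time: 15.48
tool_pos: [0.3382, 0.2802, 0.18]
ee_rot: [3.141, 0.002, 0.23]
wrist_force: [0.4, 0.9, 1.4]
width: 0.0003
```

```bash
python3 - <<'E'
import pickle;from look import *
S=pickle.load(open("s0.pkl","rb"));n={k:cams.snapshot(k)["frame"] for k in("scene","top")}
for a,k,c,r in[("scene","white",(297,245),9),("scene","blue",(271,237),7),("scene","green",(371,181),9),("scene","red",(357,191),9),("top","white",(378,159),9),("top","blue",(360,226),7)]:
    print(a,k,blob(S[a]["frame"],k,c,r)[0],blob(n[a],k,c,r)[0])
cv2.imwrite("pics/end.png",n["scene"][:,:,::-1]);print(robot.get_obs()["wrist_force"])
E
```

```text
scene white [295.9727 243.2545] [296.1531 242.898 ]
scene blue [271.0769 235.5641] [271.0769 235.5641]
scene green [370.4898 178.5714] [370.46 179.04]
scene red [356.9219 189.9844] [356.8906 189.9062]
top white [378.2577 158.433 ] [378.2887 158.3402]
top blue [360.0294 225.3824] [360.0909 225.303 ]
[-0.3901  0.1115 -0.1533]
```

View pics/end.png

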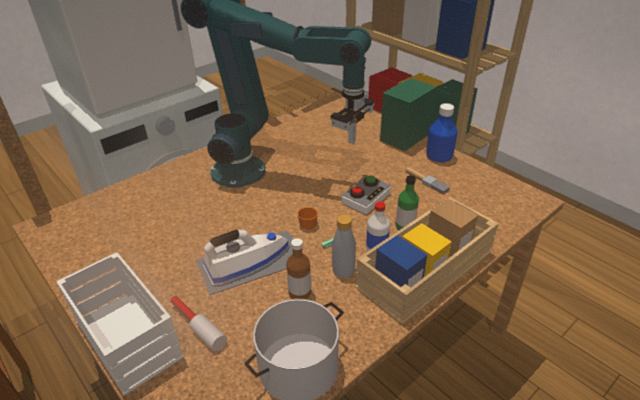

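Everything is where it started, the button is up again, and the arm is clear.

```bash
python3 -c "
from bench import robot
print(robot.close_job())"
```

```text
the job is handed in; nothing more can be done
None
```

I showed the descaling steps in the order you asked and handed the job in at about 15.5 s of the 69 s allowed; no verdict was reported.

- **Amber cap:** I pointed down with shut fingertips about 32 mm above it for at least 3.3 s.
- **Blue filler cap:** I did the same there, about 29 mm above it for at least 3.3 s.
- **Green button:** I pressed it until it stopped moving. The tips were at about 55 mm height and the force rose from 4 to 14 N with almost no further travel. I then let it up and moved the arm clear.

**Last checks:** the amber cap, filler cap, green button and red button all appear within 0.5 px of where they started. I compared the other loose things only by eye in the last picture, and they look unmoved. The wrist force was back near zero, with the robot touching nothing.

**Disagreement:** the wrist camera put each target about 3–5 mm further forward than the fixed cameras did. I put this down mostly to calibration error and corrected by only 1–2 mm. Both pointing spots and the press still fall well inside the caps and the button.

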